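# Reset the tripped supply switch on the lab bench

## Task

One of the three trip switches on the bench supply unit has tripped: its handle stands midway and its orange flag shows. Reset it as such a switch must be reset: push its handle fully off, towards the robot, until the flag is driven home under its hood, then throw it fully on. Go by feel and do not force the handle (it needs less than 10 N and much above 20 N breaks it), leave the other two switches on, and do not shift anything else on the bench.

Things in the scene. Friction and masses are not known exactly. Their poses are not given: they have to be found in the camera images.
- supply: Low light-grey chassis, 180 (x) by 290 (y) by 25 mm high, fixed to the bench, carrying three switches side by side along its y, 80 mm apart. Origin: centre of its underside. Its x axis points away from the robot (turned up to 0.3 rad either way); a switch's x, y axes are parallel to the chassis'.
- breaker: The tripped switch: grey housing 120 (x) by 60 (y) by 65 mm high, fixed on the chassis; which of the three places it has varies. Origin: centre of its underside, 25 mm above the bench. Handle pivot: along y, 50 mm above the origin. A hood 24 by 24 mm, up to 74 mm above the origin, stands at x = 45, y = 10.5 mm. On = handle leaning to +x (away from the robot), off = to -x.
- handle (a joint): Angle (rad) of the tripped switch's handle: 0 upright, positive leaning to +x (on), negative to -x (off). Starts near 0; stays where left. On the way off it is light, then drives the latch from -0.05 to -0.27 on, to a firm stop somewhere from -0.4 to -0.7 (unit to unit) where the latch is home. On: firm stop somewhere from 0.4 to 0.7; while tripped it is blocked at 0.1 to 0.35.
- handle_top (a point): Centre of the top end of that handle, 80 mm from the pivot. The handle is a black paddle 10 (x) by 20 (y) mm with a white band near the top, out of the housing from 15 mm above the pivot. Pushed 50 mm above the pivot it moves with about 2 N, and about 6 to 9 N while driving the latch off; much above 20 N against a stop or the block is too much.
- latch: Sliding latch inside the tripped switch with the orange flag (17 by 10 mm) seen in a window on the housing top, 45 mm to +x and 8 mm to -y of the latch's origin. Slides along the switch's y only: origin at y = 0 to 1 mm in the switch's frame when tripped, y = 11.5 mm when home, flag then under the hood. Out of reach, moved only by the handle, stays where left.
- breaker_b: Neighbour switch of the same make, its handle on, no flag showing. Leave alone.
- handle_b (a joint): Handle angle (rad) of that neighbour: starts on at 0.5 to 0.6, leaning to +x; its top is 80 mm from its pivot.
- breaker_c: The other neighbour switch of the same make, handle on, no flag showing. Leave alone.
- handle_c (a joint): Handle angle (rad) of the other neighbour: starts on at 0.5 to 0.6.
- mouse: Bystander: white computer mouse, 100 by 58 by 32 mm, origin under its centre.
- reagent: Bystander: jar with blue cap, 60 mm wide, 120 mm high, origin under its centre.
- tip_box: Bystander: blue pipette-tip box, 120 by 85 by 60 mm, origin under its centre.
- tape: Bystander: roll of paper tape lying flat, 90 mm wide, 24 mm high.
- driver: Bystander: screwdriver 170 mm long lying beside the supply unit.
- beaker: Bystander: glass beaker 70 mm wide, 90 mm high.

How it is judged:
On the way, in this order (a step that is already met when the one before it is completed fails the run):
1. the tripped handle is pushed fully off, driving the latch home (flag under the hood) (y of latch in the frame of breaker above 0.0105 m and value of joint handle below -0.3 rad), for 0.1 s.
2. the handle is thrown on (value of joint handle above 0.37 rad), for 0.2 s.
At the end, for the whole second after the job is handed in: The latch is home (within 1 mm of its end, flag under the hood), the reset handle rests on (beyond 0.37 rad), the two neighbours are still on (beyond 0.42 rad) (y of latch in the frame of breaker above 0.0105 m and value of joint handle above 0.37 rad and velocity of joint handle below 0.1 rad/s and value of joint each of handle_b, handle_c above 0.42 rad); the robot touches nothing.
It fails at once if the handle is forced: more than 55 N between its tail and the latch inside (about 24 N pushed at 50 mm above the pivot) (contact force between breaker and latch above 55 N).
It fails at once if a neighbour switch is moved off its on position (value of joint any of handle_b, handle_c below 0.42 rad).
It fails at once if a bystander is shifted by more than 20 mm (distance of any of mouse, reagent, tip_box, tape, driver, beaker from where it was at the start of the episode above 0.02 m).
It also fails if it takes over 53 s, if anything falls off the work surface, if the arm or the gripper's body presses on something with over 40 N, if the wrist force passes 120 N, or if a joint passes its speed limit or range.

## Robot

A 7-joint arm with a two-finger parallel gripper is mounted at the origin on the work surface. World frame = base frame: x ahead of the robot, y to its left, z up, the work surface at z = 0. Lengths are in m, angles in rad, forces in N, time in s.
With the tool pointing down it reaches from about 0.425 to 0.975 m from the base axis. Payload 16.7 kg.
Tool frame: the origin (TCP) lies at the very end of the fingers, on their centre line; the grasp point (between the pads) lies 19 mm behind it; x points along the fingers, y is the direction in which the jaws open and shut, and the axes are right-handed (so a half turn about x gives the same grasp; the last joint's range is limited). The gripper opens to 85 mm and grips with 20 to 120 N. Pads are 22 mm wide; open, the fingers measure 114 mm over their backs; the gripper's body (76 mm by 85 mm) begins 54 mm behind the grasp point. The pads swing forward as they close: fully open they stand 13 mm farther back than shut.
Start: joints at [1.117, 0.426, 0.074, 1.606, -0.034, 1.111, -0.067], TCP at [0.203, -0.644, 0.231] pointing down, gripper open.
Joint ranges: [-2.85, 2.85], [-0.5, 2.14], [-1.23, 1.37], [0.21, 2.46], [-1.02, 4.16], [0.16, 2.05], [-2.73, 2.73]. Speed limits (rad/s): [1.89, 1.89, 2.39, 2.39, 3.01, 3.01, 3.01].

## Interface

Orientations are given as a rotation vector (axis times angle).
In Python, from bench import telemetry, cams, order gives the robot as it stands. The module is installed in compiled form; this text tells all that it offers.
- The arm moves only by the shell command python3 -m crank 'ROWS' [FORCE]. ROWS is JSON, a list of rows, each a list of 5 numbers: the shift along the tool's x, y, z in m, then the turn about the tool's x in rad, then the opening, from 0 (shut) to 1 (fully open). In form: [[tx, ty, tz, spin, gripper], ...]. A call has 1 to 10 rows; each row is the pose to reach, as a shift and turn from the pose commanded when the call began, along the tool's axes at that moment; what a row does not reach only later rows make up. A row lasts 1/10 s, in which the tool goes at most 50 mm and 8.59 degrees, less where a joint would pass 70% of its speed; a pose out of reach is approached as far as the arm can. A call with a gripper value outside its range is refused whole. The fingers move at their own pace and stop on an object; FORCE is the grip in N (left out, the last holds). Time passes only in rows, so rows that repeat a pose let the fingers close. It gives the time, the measured TCP pose, the force and the opening at its end, in the units of the state.
- telemetry.sense(): the state, without advancing time (a new reading comes with each control period).
- cams.camera(name): name is "scene" or "side" or "wrist"; returns the picture (480x640x3 uint8, blue, green, red); there is no depth.
- cams.camera_info(name): a dict with "fx", "fy", "cx", "cy" (pixels), "extrinsics" (4x4, takes a point from camera to world coordinates). Camera axes: x right, y down, z forward; pixel columns grow to the right and rows downward; lengths in m; the calibration is good to about 2 mm. A picture is of the moment at which its call begins: read the wrist's pose just before it. camera_info takes no time and is no camera call; for the wrist camera it gives the pose at the moment of the call.
- order.finish_job(): hands the job in, once; it reports no verdict.
The state is a dict: "time_s": time; "joint_positions": joint angles; "qvel": joint speeds; "tau": joint torques, N m; "position": TCP position; "tool_rot": TCP orientation; "contact_force": force on the tool from outside, world axes, zero at the start; "moment": the same for the moment, N m; "finger_gap": opening from 0.0 (shut) to 1.0 (fully open).
Only numpy, scipy, OpenCV 4.12 (cv2) and the standard library are available. Lean on these libraries where they do the work, as an engineer would, in place of code of your own. Each camera call takes 0.05 s, during which the arm holds its last target.

## Working session

There is one attempt and no reset: what is moved stays moved. The work goes in short steps, Python scripts to look and compute and a shell command to move; the robot and the scene stay as the last step left them, time stands still between calls to the robot, and variables do not carry over. Pictures are saved under pics/ and viewed, and the job is handed in when it is done.

```bash
mkdir -p pics; python3 - <<'E'
from bench import telemetry,cams
import cv2,numpy as np
s=telemetry.sense(); print(s)
for n in ["scene","side","wrist"]:
    i=cams.camera_info(n); print(n,i['fx'],i['fy'],i['cx'],i['cy'],np.round(i['extrinsics'],4).tolist())
    cv2.imwrite(f"pics/{n}0.png",cams.camera(n))
E
```

```text
{'time_s': 0.0, 'joint_positions': array([ 1.1164793 ,  0.42676819,  0.07385562,  1.60662514, -0.03414652,
        1.11079848, -0.06708178]), 'qvel': array([ 0.00172698, -0.0014459 ,  0.00016262, -0.00165567, -0.00185504,
       -0.00264895, -0.00124444]), 'tau': array([-2.98824834e-04, -9.49818993e+01,  3.76010522e+00, -4.63516009e+01,
        1.90641533e-02,  1.00575513e-02,  8.07050264e-05]), 'position': array([ 0.20243558, -0.64348874,  0.23057858]), 'tool_rot': array([ 2.05753015,  0.31740427, -2.05808138]), 'contact_force': array([-0.76602335,  0.27792545,  0.25365739]), 'moment': array([-0.02972247,  0.04105967,  0.02710084]), 'finger_gap': 0.998288533736499}
scene 435.94765160047353 435.94765160047353 318.47825755836095 234.742222586055 [[-0.8886, 0.3116, -0.3366, 0.8487], [0.4587, 0.6067, -0.6493, 0.6332], [0.0019, -0.7314, -0.682, 0.7926], [0.0, 0.0, 0.0, 1.0]]
side 465.59729906015525 465.59729906015525 317.0987881653826 234.83277157913713 [[-0.9741, -0.148, 0.1709, 0.3405], [-0.225, 0.5593, -0.7979, 0.8203], [0.0225, -0.8157, -0.5781, 0.6982], [0.0, 0.0, 0.0, 1.0]]
wrist 349.69211966694166 349.69211966694166 320.6747542885823 234.676400576534 [[0.3001, -0.902, -0.3102, 0.2818], [-0.9539, -0.2844, -0.096, -0.6177], [-0.0016, 0.3247, -0.9458, 0.3729], [0.0, 0.0, 0.0, 1.0]]
```

View pics/scene0.png

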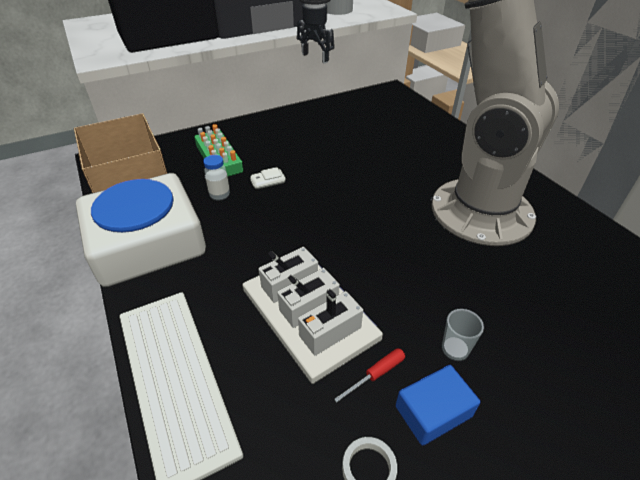

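View pics/side0.png

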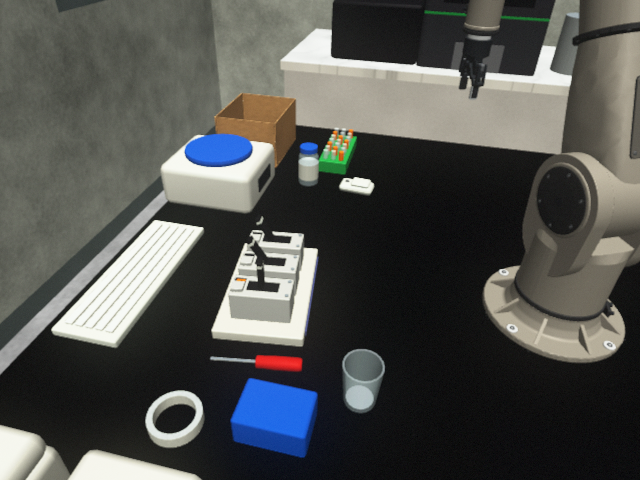

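View pics/wrist0.png

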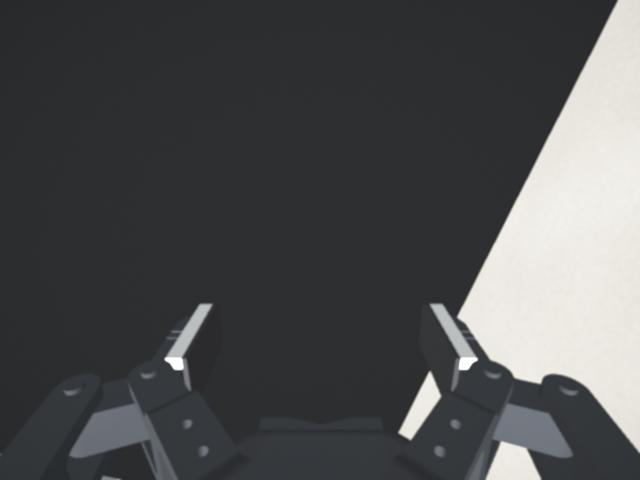

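The tripped switch (orange flag) is the nearest one in both fixed views, around scene (330,315) and side (262,285). Next I enlarge the crops.

```bash
python3 - <<'E'
import cv2
a=cv2.imread("pics/scene0.png")[230:390,235:395]; cv2.imwrite("pics/scene0c.png",cv2.resize(a,(0,0),fx=3.75,fy=3.75,interpolation=cv2.INTER_CUBIC)) 
a=cv2.imread("pics/side0.png")[210:350,205:335]; cv2.imwrite("pics/side0c.png",cv2.resize(a,(0,0),fx=4,fy=4,interpolation=cv2.INTER_CUBIC))
E
```

```text
(no output)
```

View pics/scene0c.png

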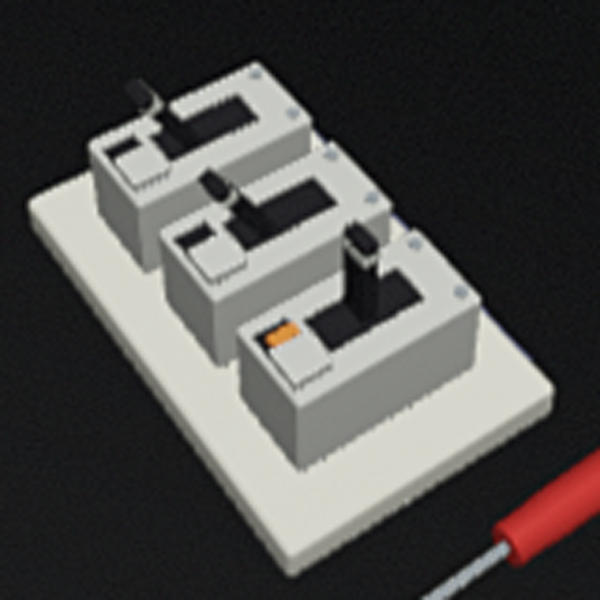

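View pics/side0c.png

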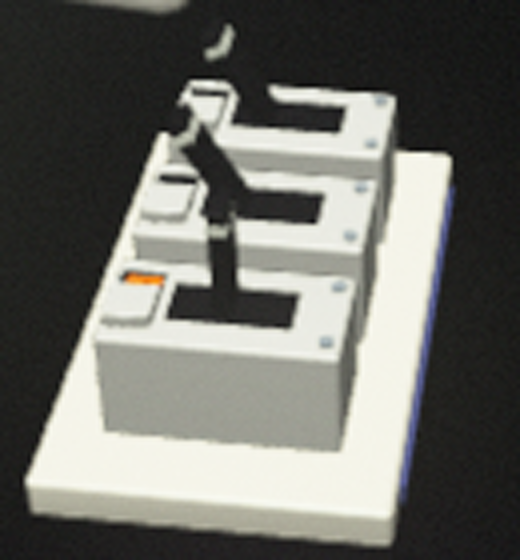

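```bash
cat > h.py <<'E'
import numpy as np,cv2
from bench import telemetry,cams
from scipy.optimize import least_squares
def proj(i,P):
    E=np.linalg.inv(i['extrinsics']); p=np.atleast_2d(P)@E[:3,:3].T+E[:3,3]
    return np.c_[i['fx']*p[:,0]/p[:,2]+i['cx'],i['fy']*p[:,1]/p[:,2]+i['cy']]
def tri(obs):
    f=lambda X: np.concatenate([proj(i,X)[0]-p for i,p in obs])
    r=least_squares(f,[0.7,0,0.1]); return r.x,np.abs(r.fun).max()
def ray(i,p,z):
    E=np.array(i['extrinsics']); d=E[:3,:3]@[(p[0]-i['cx'])/i['fx'],(p[1]-i['cy'])/i['fy'],1]
    return E[:3,3]+d*(z-E[2,3])/d[2]
E
python3 - <<'E'
from h import *
S=cams.camera_info("scene");D=cams.camera_info("side")
s=lambda a:np.array([235+(a[0]+.5)/3.75-.5,230+(a[1]+.5)/3.75-.5]); d=lambda a:np.array([205+(a[0]+.5)/4-.5,210+(a[1]+.5)/4-.5])
L=[((60,30),(302,405),(97,345)),((60,-30),(240,330),(125,262)),((-60,30),(480,300),(350,357)),((-60,-30),(425,230),(360,275))]
for l,a,b in L: print(l,tri([(S,s(a)),(D,d(b))]))
print("handle top",tri([(S,s((362,237))),(D,d((219,200)))]))
def f(v,full=False):
    x,y,t,z=v; R=np.array([[np.cos(t),-np.sin(t)],[np.sin(t),np.cos(t)]]); r=[]
    for l,a,b in L:
        P=np.r_[R@np.array(l)/1000+[x,y],z]; r+=[proj(S,P)[0]-s(a),proj(D,P)[0]-d(b)]
    return np.concatenate(r)
r=least_squares(f,[.6,.1,0,.09]); print(r.x,np.round(r.fun,1))
for n,i,c in(("+x+y",D,d((30,487))),("-x+y",D,d((393,518))),("-x-y",D,d((450,155))),("+x-y",S,s((30,205))),("+x+y",S,s((290,555))),("-x+y",S,s((552,390)))): print(n,ray(i,c,.025))
for n,c in (("reagent",(308,180)),("mouse",(357,187)),("driver",(280,364)),("driver tip",(212,358)),("driver end",(301,364)),("tipbox",(275,415)),("beaker",(360,395)),("tape",(175,420))): print(n,ray(D,c,0.0)[:2])
E
```

```text
(60, 30) (array([0.63806147, 0.2145434 , 0.08785728]), np.float64(0.7755543566955225))
(60, -30) (array([0.64608451, 0.15883647, 0.09046031]), np.float64(0.0070940216907047215))
(-60, 30) (array([0.52063095, 0.19449326, 0.0855071 ]), np.float64(0.9882925750620188))
(-60, -30) (array([0.52810637, 0.14758133, 0.09661589]), np.float64(0.6292920514619595))
handle top (array([0.58655698, 0.17989608, 0.15722636]), np.float64(0.38797757956882606))
[0.58316936 0.17815588 0.14147462 0.08953572] [ 0.3  1.  -0.1 -0.7 -0.7 -0.3  0.1 -0.3  1.9 -0.7 -0.7  1.1 -1.9 -1.
  0.8  0.8]
+x+y [0.66261148 0.25544193 0.025     ]
-x+y [0.48868694 0.23172693 0.025     ]
-x-y [ 0.52690682 -0.05408365  0.025     ]
+x-y [ 0.70165005 -0.02873222  0.025     ]
+x+y [0.66444294 0.25241183 0.025     ]
-x+y [0.49088707 0.2302351  0.025     ]
reagent [ 0.64071976 -0.42337173]
mouse [ 0.48614903 -0.42002006]
driver [0.52027498 0.27915548]
driver tip [0.64790039 0.29667561]
driver end [0.48240092 0.26967472]
tipbox [0.49781865 0.38291232]
beaker [0.36523538 0.30986809]
tape [0.65489102 0.43116026]
```

```bash
cat >> h.py <<'E'
from scipy.spatial.transform import Rotation as Ro
T=0.134; C=np.array([.584,.1785]); BX=np.array([np.cos(T),np.sin(T),0]); BY=np.array([-np.sin(T),np.cos(T),0])
def st():
    s=telemetry.sense(); R=Ro.from_rotvec(s['tool_rot']).as_matrix(); p=np.array(s['position'])
    return s,R,p
def loc(P): # breaker coords, z above pivot
    d=np.array(P)-[C[0],C[1],.075]; return np.array([d@BX,d@BY,d[2]])
def rep():
    s,R,p=st(); f=np.array(s['contact_force'])
    print("t %.1f tcp"%s['time_s'],p.round(4),"loc mm",(loc(p)*1e3).round(1),"F loc",np.round([f@BX,f@BY,f[2]],1),"gap",round(s['finger_gap'],3))
E
python3 - <<'E'
from h import *
s,R,p=st(); print(R.round(3)); rep()
print(np.round([BX@R,BY@R],3))
E
```

```text
[[-0.     0.3   -0.954]
 [ 0.001 -0.954 -0.3  ]
 [-1.    -0.001  0.   ]]
t 0.1 tcp [ 0.2025 -0.6436  0.2308] loc mm [-488.  -763.7  155.8] F loc [0.  0.5 0.3] gap 1.001
[[-0.     0.17  -0.985]
 [ 0.001 -0.985 -0.17 ]]
```

```bash
python3 -m crank '[[-0.02,-0.2576,-0.393,-0.7,0.8],[-0.02,-0.2576,-0.393,-0.7,0.8],[-0.02,-0.2576,-0.393,-0.7,0.8],[-0.02,-0.2576,-0.393,-0.7,0.8],[-0.02,-0.2576,-0.393,-0.7,0.8],[-0.02,-0.2576,-0.393,-0.7,0.8],[-0.02,-0.2576,-0.393,-0.7,0.8],[-0.02,-0.2576,-0.393,-0.7,0.8],[-0.02,-0.2576,-0.393,-0.7,0.8],[-0.02,-0.2576,-0.393,-0.7,0.8]]'; cat > go.py <<'E'
from h import *
import sys
# needed shift in tool axes to reach local target (x,y mm, z mm above pivot)
t=np.array(list(map(float,sys.argv[1:4])))/1e3
s,R,p=st(); W=np.array([C[0],C[1],.075])+t[0]*BX+t[1]*BY+[0,0,t[2]]
rep(); y=R[:,1]; a=np.arctan2(y[1],y[0]); print("shift",((W-p)@R).round(4),"spin",round(-(T-a),3))
E
python3 go.py 0 0 175
```

```text
time_s: 1.15
position: [0.503, -0.2756, 0.2516]
tool_rot: [1.611, 0.89, -1.608]
contact_force: [0.0, 0.3, 0.5]
finger_gap: 0.804
t 1.1 tcp [ 0.503  -0.2756  0.2516] loc mm [-141.  -439.2  176.6] F loc [0.1 0.3 0.5] gap 0.804
shift [ 0.0022 -0.173  -0.4276] spin -0.695
```

```bash
python3 -m crank '[[0,-0.173,-0.4276,-0.695,0.5],[0,-0.173,-0.4276,-0.695,0.5],[0,-0.173,-0.4276,-0.695,0.5],[0,-0.173,-0.4276,-0.695,0.5],[0,-0.173,-0.4276,-0.695,0.5],[0,-0.173,-0.4276,-0.695,0.5],[0,-0.173,-0.4276,-0.695,0.5],[0,-0.173,-0.4276,-0.695,0.5],[0,-0.173,-0.4276,-0.695,0.5],[0,-0.173,-0.4276,-0.695,0.5]]' ; python3 go.py 0 0 175; python3 - <<'E'
from h import *
i=cams.camera_info("wrist"); np.save("w1.npy",i,allow_pickle=True); cv2.imwrite("pics/w1.png",cams.camera("wrist"))
E
```

```text
time_s: 2.15
position: [0.5828, 0.1799, 0.2512]
tool_rot: [1.111, 1.272, -1.108]
contact_force: [0.4, -0.3, 0.1]
finger_gap: 0.503
t 2.1 tcp [0.5828 0.1799 0.2512] loc mm [ -1.    1.6 176.2] F loc [ 0.4 -0.3  0.1] gap 0.503
shift [0.0012 0.001  0.0016] spin 0.001
```

View pics/w1.png

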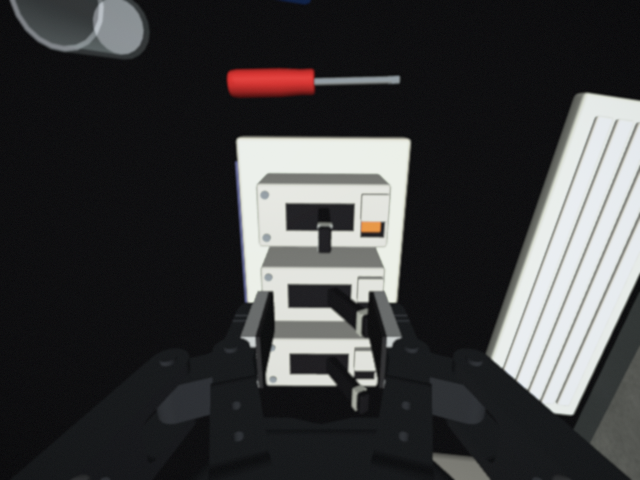

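The wrist view shows the tripped switch at about (323,215), with the flag orange at (371,227), the handle upright near (325,235) and the sides aligned with the tool.

```bash
python3 - <<'E'
from h import *
i=np.load("w1.npy",allow_pickle=True).item()
q=[]
for c in ((257.5,184),(390,184),(384.5,246),(259,247)):
    P=ray(i,c,.09); q.append(P); print((loc(P)*1e3).round(1))
print("centre",(loc(np.mean(q,0))*1e3).round(1))
print("slot",[(loc(ray(i,c,.09))*1e3).round(1).tolist() for c in ((286,205),(355,230))])
print("handle top centre @.155",(loc(ray(i,(325,243),.155))*1e3).round(1))
E
```

```text
[-56.7  29.3  15. ]
[59.1 29.4 15. ]
[ 57.8 -28.5  15. ]
[-58.7 -29.6  15. ]
centre [ 0.4  0.2 15. ]
slot [[-32.4, 10.5, 15.0], [29.9, -12.9, 15.0]]
handle top centre @.155 [ 1.7 -1.7 80. ]
```

```bash
python3 -m crank '[[0.03,0.001,0.0016,0,0.5],[0.06,0.001,0.0016,0,0.5],[0.08,0.001,0.0016,0,0.5],[0.1,0.001,0.0016,0,0.5],[0.115,0.001,0.0016,0,0.5],[0.13,0.001,0.0016,0,0.5],[0.13,0.001,0.0016,0,0.5]]'; python3 go.py 0 0 45; python3 - <<'E'
from h import *
i=cams.camera_info("wrist"); np.save("w2.npy",i,allow_pickle=True); cv2.imwrite("pics/w2.png",cams.camera("wrist"))
E
```

```text
time_s: 2.9
position: [0.5839, 0.1712, 0.1195]
tool_rot: [1.112, 1.269, -1.116]
contact_force: [-1.0, -0.5, -0.1]
finger_gap: 0.503
t 2.9 tcp [0.5839 0.1712 0.1195] loc mm [-1.1 -7.2 44.5] F loc [-1.  -0.4 -0.1] gap 0.503
shift [-0.0005  0.0011 -0.0072] spin -0.005
```

View pics/w2.png

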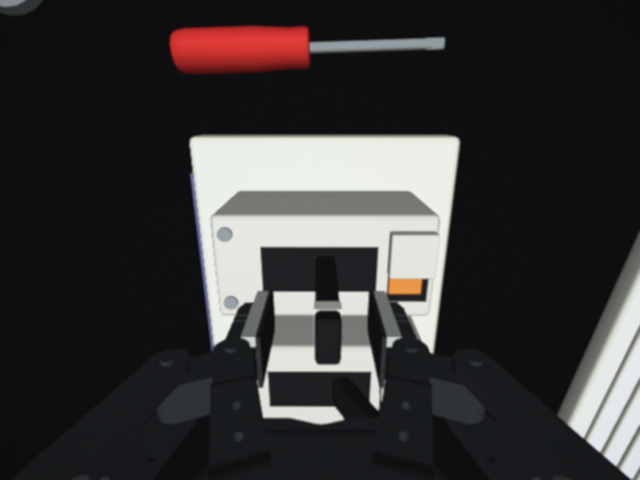

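The handle stands between the pads (pads at cols 258 and 383, handle top at (328,337)). The TCP has drifted -7 mm in y, so I correct that before pushing.

```bash
python3 -m crank '[[0,0.001,-0.007,-0.005,0.5],[0,0.001,-0.007,-0.005,0.5],[0,0.001,-0.007,-0.005,0.5]]'; python3 go.py 0 0 45; python3 -c "
from h import *
print(st()[1].round(3))"
```

```text
time_s: 3.25
position: [0.585, 0.1797, 0.1221]
tool_rot: [1.11, 1.269, -1.108]
contact_force: [0.0, -0.6, 0.6]
finger_gap: 0.501
t 3.2 tcp [0.585  0.1797 0.1221] loc mm [ 1.2  1.  47.1] F loc [-0.1 -0.6  0.6] gap 0.501
shift [ 0.0021 -0.0012  0.001 ] spin 0.001
[[ 0.001  0.991  0.134]
 [ 0.     0.134 -0.991]
 [-1.     0.001 -0.   ]]
```

```bash
python3 -m crank '[[0.002,-0.005,0.001,0,0.5],[0.002,-0.01,0.001,0,0.5],[0.002,-0.015,0.001,0,0.5],[0.002,-0.015,0.001,0,0.5]]' >/dev/null; python3 go.py 0 0 45; python3 -m crank '[[0,-0.002,0,0,0.5],[0,-0.004,0,0,0.5],[0,-0.004,0,0,0.5]]' >/dev/null; python3 go.py 0 0 45;  python3 -m crank '[[0,-0.002,0,0,0.5],[0,-0.004,0,0,0.5],[0,-0.004,0,0,0.5]]' >/dev/null; python3 go.py 0 0 45
```

```text
t 3.6 tcp [0.5693 0.1759 0.1195] loc mm [-14.9  -0.6  44.5] F loc [ 0.  -0.   0.3] gap 0.5
shift [-0.0005  0.0149 -0.0006] spin 0.0
t 4.0 tcp [0.5662 0.1756 0.1195] loc mm [-18.1  -0.5  44.5] F loc [2.2 0.7 1. ] gap 0.501
shift [-0.0005  0.0181 -0.0005] spin -0.0
t 4.2 tcp [0.5621 0.1751 0.1195] loc mm [-22.2  -0.5  44.5] F loc [2.6 0.1 1.1] gap 0.498
shift [-0.0005  0.0222 -0.0005] spin 0.0
```

```bash
python3 -m crank '[[0,-0.002,0,0,0.5],[0,-0.004,0,0,0.5],[0,-0.004,0,0,0.5]]' >/dev/null; python3 go.py 0 0 45;  python3 -m crank '[[0,-0.002,0,0,0.5],[0,-0.004,0,0,0.5],[0,-0.004,0,0,0.5]]' >/dev/null; python3 go.py 0 0 45;  python3 -m crank '[[0,-0.002,0,0,0.5],[0,-0.004,0,0,0.5],[0,-0.004,0,0,0.5]]' >/dev/null; python3 go.py 0 0 45
```

```text
t 4.5 tcp [0.5585 0.1746 0.1194] loc mm [-25.8  -0.4  44.4] F loc [ 6.3 -0.2 -0.9] gap 0.5
shift [-0.0006  0.0258 -0.0004] spin -0.0
t 4.8 tcp [0.5545 0.174  0.1193] loc mm [-29.8  -0.5  44.3] F loc [ 6.7  0.6 -2.7] gap 0.503
shift [-0.0007  0.0298 -0.0005] spin -0.0
t 5.2 tcp [0.5506 0.1736 0.1194] loc mm [-33.7  -0.4  44.4] F loc [ 5.8  0.1 -2.3] gap 0.502
shift [-0.0006  0.0337 -0.0004] spin -0.0
```

```bash
for k in 1; do python3 -m crank '[[0,-0.002,0,0,0.5],[0,-0.002,0,0,0.5]]' >/dev/null; python3 go.py 0 0 45|head -1;  python3 -m crank '[[0,-0.002,0,0,0.5],[0,-0.002,0,0,0.5]]' >/dev/null; python3 go.py 0 0 45|head -1; python3 -m crank '[[0,-0.002,0,0,0.5],[0,-0.002,0,0,0.5]]' >/dev/null; python3 go.py 0 0 45|head -1; done
```

```text
t 5.3 tcp [0.5486 0.1732 0.1194] loc mm [-35.7  -0.5  44.4] F loc [ 6.9  0.  -1. ] gap 0.499
t 5.5 tcp [0.5467 0.173  0.1194] loc mm [-37.7  -0.5  44.4] F loc [ 5.9 -0.5 -0.5] gap 0.497
t 5.8 tcp [0.5453 0.1728 0.1196] loc mm [-39.1  -0.5  44.6] F loc [ 9.3 -0.5 -1.7] gap 0.497
```

```bash
python3 - <<'E'
from h import *
rep()
cv2.imwrite("pics/w3.png",cams.camera("wrist"))
a=cams.camera("side")[210:350,205:335]; cv2.imwrite("pics/d3.png",cv2.resize(a,(0,0),fx=4,fy=4,interpolation=cv2.INTER_CUBIC)); rep()
E
```

```text
t 5.8 tcp [0.5453 0.1728 0.1196] loc mm [-39.1  -0.5  44.6] F loc [ 9.3 -0.5 -1.7] gap 0.497
t 5.8 tcp [0.5453 0.1728 0.1196] loc mm [-39.1  -0.4  44.6] F loc [10.1 -0.5 -1.9] gap 0.497
```

View pics/w3.png

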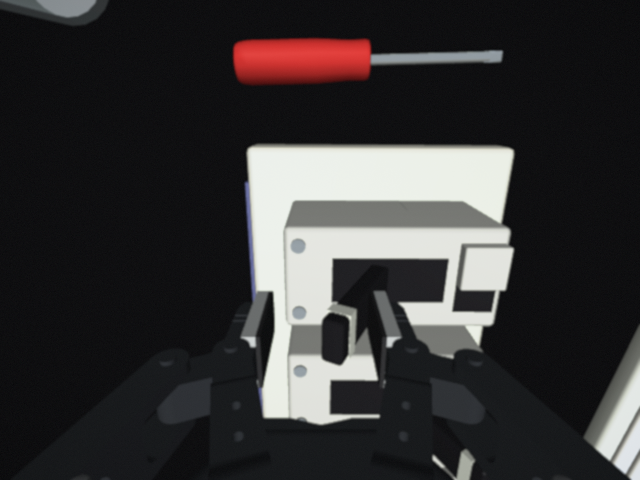

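View pics/d3.png

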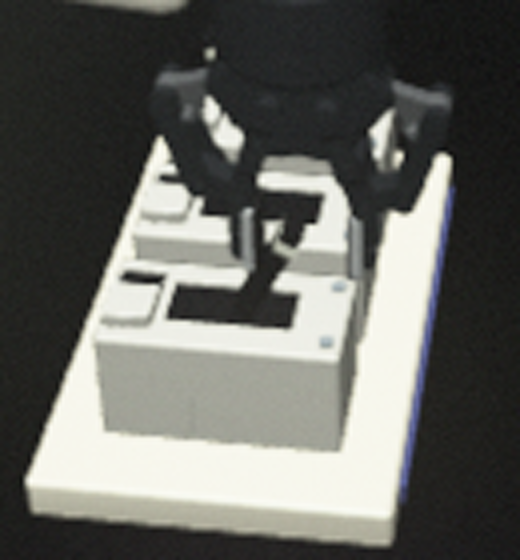

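The flag is no longer visible in its window (now black at wrist (473,300)) and the handle leans towards the robot. A short extra push should confirm the firm stop.

```bash
python3 -m crank '[[0,-0.0007,0,0,0.5],[0,-0.0007,0,0,0.5]]' >/dev/null; python3 go.py 0 0 45|head -1
```

```text
t 6.0 tcp [0.5449 0.1728 0.1197] loc mm [-39.5  -0.4  44.7] F loc [10.3 -0.9 -2. ] gap 0.5
```

```bash
python3 -m crank '[[0,-0.001,0,0,0.5],[0,-0.001,0,0,0.5]]' >/dev/null; python3 go.py 0 0 45|head -1; python3 -m crank '[[0,0,0,0,0.5],[0,0,0,0,0.5]]' >/dev/null; python3 go.py 0 0 45|head -1
```

```text
t 6.2 tcp [0.5444 0.1728 0.12  ] loc mm [-40.   -0.4  45. ] F loc [11.9 -0.1 -1. ] gap 0.505
t 6.5 tcp [0.5444 0.1727 0.1199] loc mm [-40.   -0.4  44.9] F loc [12.4 -0.2 -1.6] gap 0.503
```

```bash
python3 - <<'E'
from h import *
i=cams.camera_info("wrist"); cv2.imwrite("pics/w4.png",cams.camera("wrist"))
for th in (-.35,-.4,-.45,-.5,-.55,-.6):
    P=np.array([C[0],C[1],.075])+.08*np.sin(th)*BX+[0,0,.08*np.cos(th)]
    print(th,proj(i,P)[0].round(1))
a=cv2.imread("pics/w4.png")[220:400,240:440]; cv2.imwrite("pics/w4c.png",cv2.resize(a,(0,0),fx=3.3,fy=3.3,interpolation=cv2.INTER_CUBIC))
E
```

```text
-0.35 [355.5 348.3]
-0.4 [345.5 346. ]
-0.45 [335.8 343.4]
-0.5 [326.6 340.5]
-0.55 [317.9 337.5]
-0.6 [309.6 334.3]
```

View pics/w4c.png

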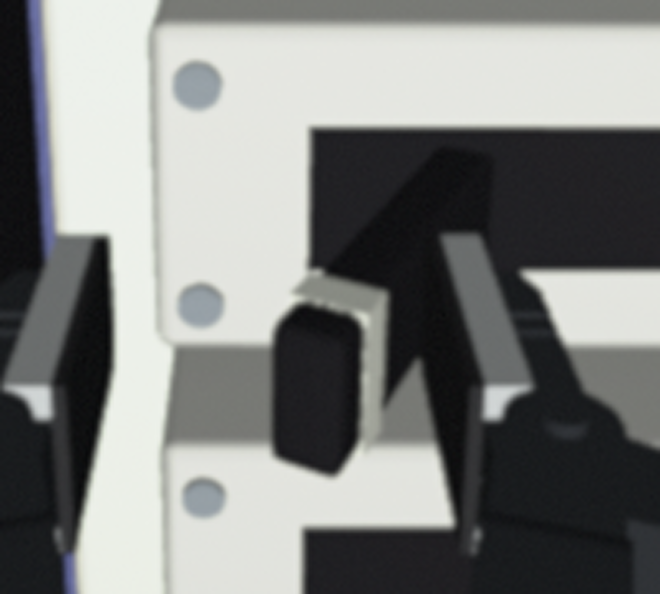

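Handle top at (336,338) corresponds to θ≈-0.46, against a firm stop at about 12 N. Now I throw it on, in feel steps.

```bash
python3 -m crank '[[0,0.005,0,0,0.5],[0,0.01,0,0,0.5],[0,0.015,0,0,0.5],[0,0.018,0,0,0.5],[0,0.018,0,0,0.5]]' >/dev/null; python3 go.py 0 0 45|head -1; python3 -m crank '[[0,0.003,0,0,0.5],[0,0.006,0,0,0.5],[0,0.008,0,0,0.5],[0,0.008,0,0,0.5]]' >/dev/null; python3 go.py 0 0 45|head -1; python3 -m crank '[[0,0.003,0,0,0.5],[0,0.006,0,0,0.5],[0,0.008,0,0,0.5],[0,0.008,0,0,0.5]]' >/dev/null; python3 go.py 0 0 45|head -1;
```

```text
t 7.0 tcp [0.5605 0.1748 0.1191] loc mm [-23.8  -0.5  44.1] F loc [0.9 0.2 0.1] gap 0.5
t 7.4 tcp [0.5685 0.1759 0.1193] loc mm [-15.7  -0.5  44.3] F loc [-0.6 -0.4 -0.6] gap 0.499
t 7.8 tcp [0.5766 0.177  0.1194] loc mm [-7.5 -0.5 44.4] F loc [-0.1  0.7  0.4] gap 0.503
```

```bash
python3 -m crank '[[0,0.003,0,0,0.5],[0,0.006,0,0,0.5],[0,0.008,0,0,0.5],[0,0.008,0,0,0.5]]' >/dev/null; python3 go.py 0 0 45|head -1; python3 -m crank '[[0,0.003,0,0,0.5],[0,0.006,0,0,0.5],[0,0.008,0,0,0.5],[0,0.008,0,0,0.5]]' >/dev/null; python3 go.py 0 0 45|head -1; python3 - <<'E'
from h import *
cv2.imwrite("pics/w5.png",cams.camera("wrist"))
E
```

```text
t 8.2 tcp [0.5846 0.178  0.1193] loc mm [ 0.5 -0.5 44.3] F loc [ 0.5  0.7 -0.7] gap 0.498
t 8.6 tcp [0.5925 0.1791 0.1193] loc mm [ 8.5 -0.5 44.3] F loc [-0.1 -0.3 -1.1] gap 0.503
```

View pics/w5.png

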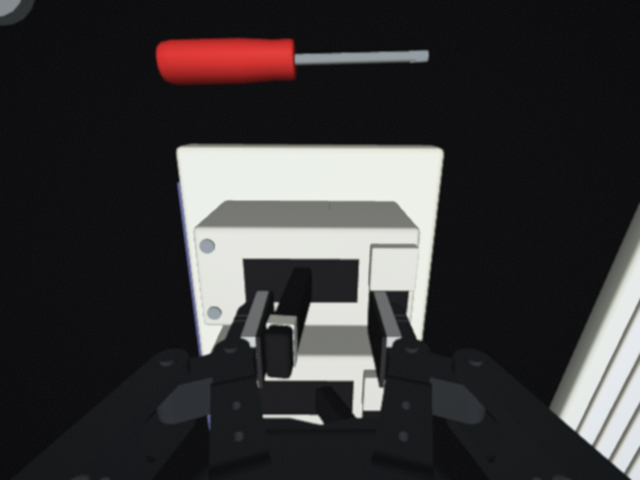

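The handle is following the near pad (top at (279,350)) and the window is still black, so the flag is home. Continuing.

```bash
python3 -m crank '[[0,0.003,0,0,0.5],[0,0.006,0,0,0.5],[0,0.006,0,0,0.5]]' >/dev/null; python3 go.py 0 0 45|head -1; python3 -m crank '[[0,0.003,0,0,0.5],[0,0.006,0,0,0.5],[0,0.006,0,0,0.5]]' >/dev/null; python3 go.py 0 0 45|head -1;python3 -m crank '[[0,0.002,0,0,0.5],[0,0.004,0,0,0.5],[0,0.004,0,0,0.5]]' >/dev/null; python3 go.py 0 0 45|head -1; python3 -m crank '[[0,0.002,0,0,0.5],[0,0.004,0,0,0.5],[0,0.004,0,0,0.5]]' >/dev/null; python3 go.py 0 0 45|head -1;python3 -m crank '[[0,0.002,0,0,0.5],[0,0.004,0,0,0.5],[0,0.004,0,0,0.5]]' >/dev/null; python3 go.py 0 0 45|head -1;
```

```text
t 8.9 tcp [0.5985 0.18   0.1194] loc mm [14.6 -0.5 44.4] F loc [-0.2 -0.4 -0.7] gap 0.498
t 9.2 tcp [0.6044 0.1807 0.1193] loc mm [20.5 -0.5 44.3] F loc [ 0.3 -0.   0.1] gap 0.499
t 9.6 tcp [0.6082 0.1813 0.1193] loc mm [24.3 -0.5 44.3] F loc [-0.9 -0.7  0.9] gap 0.499
t 9.8 tcp [0.6121 0.1817 0.1192] loc mm [28.3 -0.6 44.2] F loc [-0.8 -0.3 -0.3] gap 0.5
t 10.2 tcp [0.6162 0.1823 0.1193] loc mm [32.4 -0.5 44.3] F loc [ 0.1  0.7 -0.5] gap 0.5
```

```bash
python3 -m crank '[[0,0.002,0,0,0.5],[0,0.002,0,0,0.5]]' >/dev/null; python3 go.py 0 0 45|head -1; python3 -m crank '[[0,0.002,0,0,0.5],[0,0.002,0,0,0.5]]' >/dev/null; python3 go.py 0 0 45|head -1; python3 - <<'E'
from h import *
i=cams.camera_info("wrist"); a=cams.camera("wrist"); cv2.imwrite("pics/w6.png",a)
for th in (.2,.3,.4,.5,.6,.7):
    P=np.array([C[0],C[1],.075])+.08*np.sin(th)*BX+[0,0,.08*np.cos(th)]
    print(th,proj(i,P)[0].round(1))
E
```

```text
t 10.3 tcp [0.6181 0.1826 0.1194] loc mm [34.4 -0.5 44.4] F loc [-1.1  0.2 -0.9] gap 0.501
t 10.6 tcp [0.6201 0.1829 0.1194] loc mm [36.4 -0.5 44.4] F loc [-0.8 -0.4 -0.4] gap 0.504
0.2 [267.1 354.8]
0.3 [288.4 351.4]
0.4 [308.6 346.8]
0.5 [327.2 341.2]
0.6 [343.9 334.9]
0.7 [358.4 328. ]
```

View pics/w6.png

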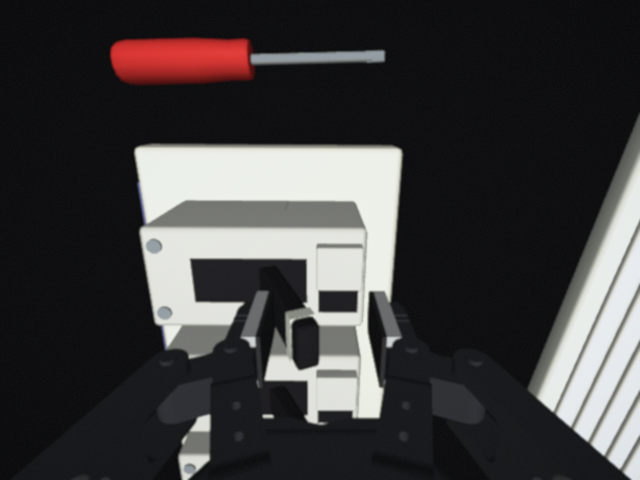

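Handle top at (305,342) gives about 0.39, with no flag in the window at (338,300). Continuing until the stop is felt.

```bash
for k in 1; do python3 -m crank '[[0,0.002,0,0,0.5],[0,0.002,0,0,0.5]]' >/dev/null; python3 go.py 0 0 45|head -1; python3 -m crank '[[0,0.002,0,0,0.5],[0,0.002,0,0,0.5]]' >/dev/null; python3 go.py 0 0 45|head -1; python3 -m crank '[[0,0.002,0,0,0.5],[0,0.002,0,0,0.5]]' >/dev/null; python3 go.py 0 0 45|head -1; done
```

```text
t 10.8 tcp [0.6221 0.1831 0.1194] loc mm [38.3 -0.5 44.4] F loc [-1.4  0.  -0.2] gap 0.5
t 11.0 tcp [0.624  0.1834 0.1194] loc mm [40.3 -0.5 44.4] F loc [-2.  -0.1 -1.1] gap 0.497
t 11.2 tcp [0.6261 0.1837 0.1194] loc mm [42.4 -0.5 44.4] F loc [-1.   0.2 -1.1] gap 0.501
```

```bash
for k in 1; do python3 -m crank '[[0,0.002,0,0,0.5],[0,0.002,0,0,0.5]]' >/dev/null; python3 go.py 0 0 45|head -1; python3 -m crank '[[0,0.0015,0,0,0.5],[0,0.0015,0,0,0.5]]' >/dev/null; python3 go.py 0 0 45|head -1; python3 -m crank '[[0,0.0015,0,0,0.5],[0,0.0015,0,0,0.5]]' >/dev/null; python3 go.py 0 0 45|head -1; done
```

```text
t 11.4 tcp [0.628  0.1839 0.1194] loc mm [44.4 -0.5 44.4] F loc [-1.3 -0.3 -0.6] gap 0.498
t 11.6 tcp [0.6294 0.1841 0.1194] loc mm [45.8 -0.5 44.4] F loc [-0.5  0.6 -0.1] gap 0.496
t 11.8 tcp [0.6309 0.1843 0.1194] loc mm [47.3 -0.5 44.4] F loc [-1.2 -0.5 -0.9] gap 0.5
```

```bash
python3 -m crank '[[0,0.0015,0,0,0.5],[0,0.0015,0,0,0.5]]' >/dev/null; python3 go.py 0 0 45|head -1; python3 -m crank '[[0,0.0015,0,0,0.5],[0,0.0015,0,0,0.5]]' >/dev/null; python3 go.py 0 0 45|head -1;  python3 - <<'E'
from h import *
i=cams.camera_info("wrist"); a=cams.camera("wrist"); cv2.imwrite("pics/w7.png",a)
for th in (.4,.5,.6,.7):
    P=np.array([C[0],C[1],.075])+.08*np.sin(th)*BX+[0,0,.08*np.cos(th)]
    print(th,proj(i,P)[0].round(1))
a=a[220:400,200:440]; cv2.imwrite("pics/w7c.png",cv2.resize(a,(0,0),fx=3,fy=3,interpolation=cv2.INTER_CUBIC))
E
```

```text
t 12.0 tcp [0.6323 0.1845 0.1193] loc mm [48.6 -0.5 44.3] F loc [-2.5  0.2 -0.5] gap 0.499
t 12.2 tcp [0.6332 0.1846 0.1191] loc mm [49.6 -0.5 44.1] F loc [-5.7 -0.6  0.2] gap 0.502
0.4 [274.  347.3]
0.5 [293.5 341.7]
0.6 [311.1 335.4]
0.7 [326.7 328.5]
```

View pics/w7c.png

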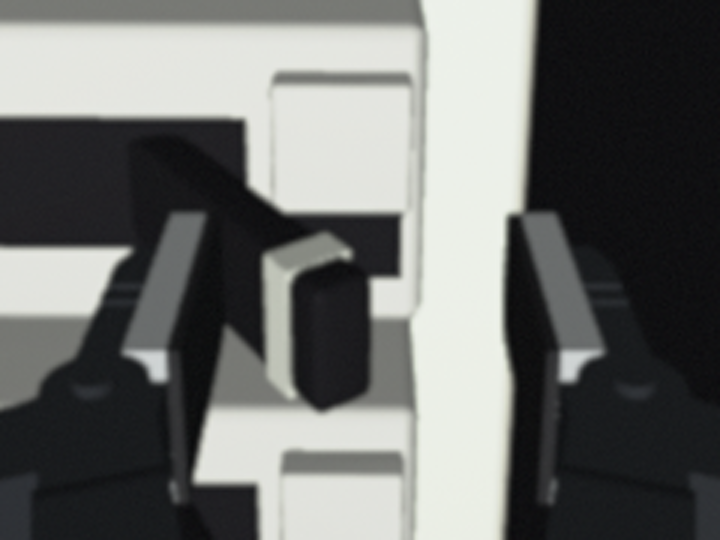

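On stop felt (5.7 N), handle top at (311,332) → about 0.6, window empty. Backing the pad off and lifting clear.

```bash
python3 -m crank '[[0,0.001,0,0,0.5],[0,0.001,0,0,0.5],[0,0.001,0,0,0.5]]' >/dev/null; python3 go.py 0 0 45|head -1; python3 -m crank '[[0,-0.005,0,0,0.5],[0,-0.007,0,0,0.5],[0,-0.007,0,0,0.5],[-0.02,-0.007,0,0,0.5],[-0.05,-0.007,0,0,0.5],[-0.09,-0.007,0,0,0.5],[-0.13,-0.007,0,0,0.5],[-0.15,-0.007,0,0,0.5],[-0.15,-0.007,0,0,0.5],[-0.15,-0.007,0,0,0.5]]' >/dev/null; python3 go.py 0 0 45|head -1; python3 - <<'E'
from h import *
a=cams.camera("wrist"); cv2.imwrite("pics/w8.png",a)
i=cams.camera_info("wrist")
for n,o in(("a",0),("b",-.08),("c",-.16)):
  for th in (.4,.5,.6,.7):
    P=np.array([C[0],C[1],.075])+.08*np.sin(th)*BX+o*BY+[0,0,.08*np.cos(th)]
    print(n,th,proj(i,P)[0].round(1))
for n,r in(("side",(210,350,205,335)),("scene",(230,390,235,395))):
    b=cams.camera(n)[r[0]:r[1],r[2]:r[3]]; cv2.imwrite(f"pics/{n}8.png",cv2.resize(b,(0,0),fx=3.7,fy=3.7,interpolation=cv2.INTER_CUBIC))
rep()
E
```

```text
t 12.6 tcp [0.6337 0.1847 0.1189] loc mm [50.  -0.5 43.9] F loc [-8.  -0.1  0.1] gap 0.503
t 13.6 tcp [0.628  0.1838 0.2696] loc mm [ 44.3  -0.7 194.6] F loc [ 0.2 -0.4  0. ] gap 0.499
a 0.4 [305.1 227.4]
a 0.5 [314.3 226.1]
a 0.6 [322.8 224.5]
a 0.7 [330.6 222.7]
b 0.4 [306.5 315.8]
b 0.5 [314.9 313.6]
b 0.6 [322.7 311.1]
b 0.7 [329.7 308.2]
c 0.4 [307.6 390.2]
c 0.5 [315.3 387.4]
c 0.6 [322.5 384.2]
c 0.7 [329.1 380.6]
t 13.7 tcp [0.6274 0.1836 0.2682] loc mm [ 43.7  -0.7 193.2] F loc [-0.4  0.2  0.1] gap 0.502
```

View pics/w8.png

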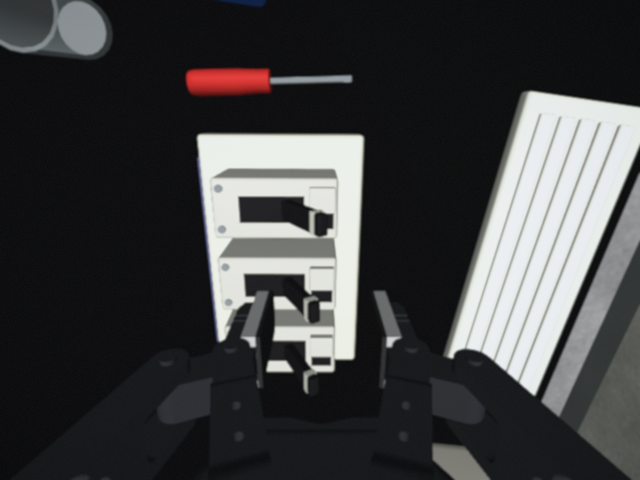

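View pics/scene8.png

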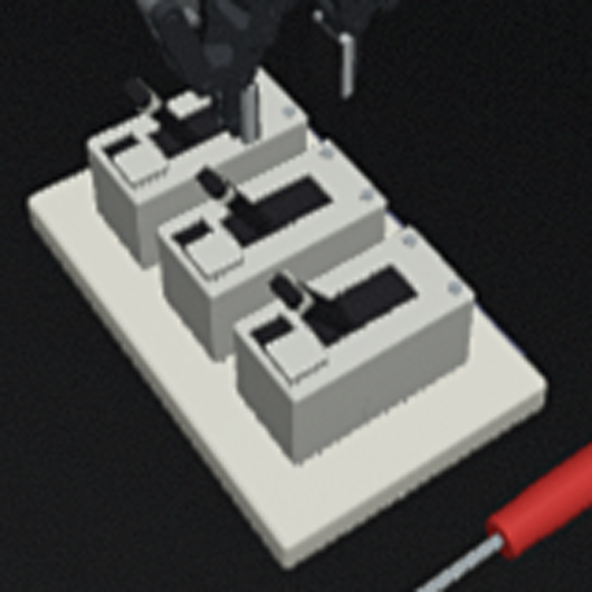

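View pics/side8.png

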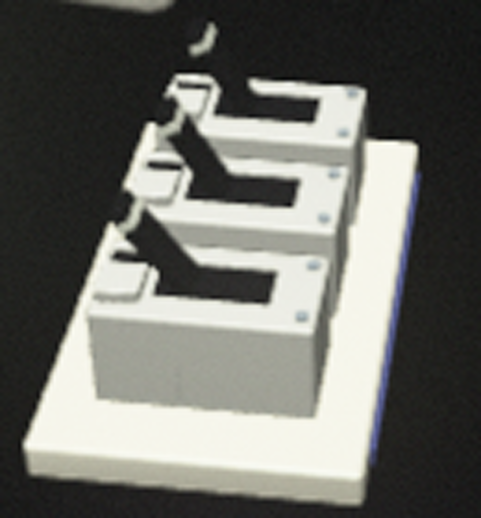

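All three handles lean on and every window is black, so no flag shows. The neighbours look unchanged. I let the arm settle and hand in.

```bash
python3 -m crank '[[0,0,0,0,0.5],[0,0,0,0,0.5],[0,0,0,0,0.5]]'; python3 -c "
from bench import order
print(order.finish_job())"
```

```text
time_s: 14.0
position: [0.6277, 0.1839, 0.269]
tool_rot: [1.11, 1.27, -1.11]
contact_force: [0.0, -0.2, -0.7]
finger_gap: 0.498
the job is handed in; nothing more can be done
None
```

I reset the tripped switch, the one at the +y end of the supply unit, and handed the job in at 14.0 s. No verdict is reported.

- **Off:** With the open jaws around the handle, I pushed it off until it met a firm stop. The angle was about -0.46 rad from the wrist image, and the force about 12 N, against about 6–7 N while driving the latch. The orange flag went out of sight, under the hood.
- **On:** I threw it on to its stop, at about 0.6 rad and at most 8 N, meeting no block on the way. Then I backed the jaws off and lifted clear.

**Last checks:** The wrist, scene and side pictures show all three handles leaning on and no orange in any window. The neighbours look unchanged, and the driver, the nearest bystander, is in the same place. Before hand-in, the robot was about 110 mm above the handles with contact force near zero.

**Disagreements:**
- The arm sat about 7 mm off in y just after the fast descent. I corrected that before touching the handle.
- The off stop gave a little: about 0.5 mm of travel per extra 1 mm commanded, probably compliance in the arm or fingers.
- Latch position was judged only by the flag disappearing, and handle angles only from the images.

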